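# Set out the water towers from their transport case

### The job

Unpack the model water towers for the layout: swing the hasp off its catch and only then lift the lid right open, and stand every tower in the case upright on the middle of the pad with its own roof colour, its white spout turned so that the tip is over the pad's white mark. When all are out, shut the lid fully and swing the hasp back down over the catch; leave the cars, trees, tools and other things where they are.

Things in the scene. Friction and masses are not known exactly. Their poses are not given: they have to be found in the camera images.
- case: Blue transport case, fixed, 160 (x) x 312 (y) mm, 103 mm high shut; yaw varies. Origin: centre of underside; x points from its front (handle, hasp) to its back (lid hinge). A tray (walls 6 mm thick, 45 mm high; inner floor 6 mm up) under a deep lid; towers stand in it in a row along y, some 22 mm in front of the middle, 95 mm apart, spouts turned anyhow.
- lid (a joint): Hinge of the deep blue lid, rad: 0 shut, 1.8 fully open (stop); it turns about the case's y axis along the tray's back edge, 45 mm above the table. The hinge is stiff: the lid stays at any angle; about 3 to 4 N at its handle moves it.
- lid_handle (a point): Middle of the round steel bar on the lid's front: about 10 mm thick, 90 long, along the case's y, 35 mm off the face, 81 mm up when shut. Goes round lid_hinge (shut: 195 mm in front of it, 36 above). It turns freely in its posts, so it can be pinched from above and led round with the fingers kept vertical.
- lid_hinge (a point): Point on the lid's hinge axis straight behind lid_handle.
- hasp (a joint): Brass hasp hinged on the lid's front, rad: 0 hanging down over the brass catch (a staple on the tray's front), 1.57 standing straight out, 1.9 stop. It turns outward and up about the case's y axis; stays at any angle; about 2 N at its bar moves it.
- hasp_handle (a point): Middle of the hasp's round orange pull bar: about 10 mm thick, 60 long, along the case's y, 35 mm off the hasp's plate, 83 mm up when shut. Goes round hasp_hinge (hanging: 41 mm in front of it, 14 below). It turns freely in its posts too: pinch it from above and lead it round, fingers kept vertical.
- hasp_hinge (a point): Point on the hasp's hinge axis, on the lid's front face, 97 mm above the table when the lid is shut; moves with the lid.
- tower_red: Model water tower with a red conical roof, loose, about 160 g, 85 mm tall; absent on some starts. Origin: centre of underside; x points along its spout. Base 48 mm diameter, 6 thick; brown round tank 40 mm diameter from 26 to 72 mm up (grip it above the spout); roof above. White spout reaches 44 mm from the axis, 21 to 38 mm up.
- spout_red (a point): Tip of the red tower's white spout: 40 mm from the tower's axis along its x, 25 mm up.
- pad_red: Fixed round pad with a red rim, 92 mm diameter, 3 mm thick. Origin: centre of its underside on the table; its x axis points from its centre to its white mark.
- mark_red (a point): White dot at the end of the white stripe on the red pad's top: 40 mm from the pad's centre along its x.
- tower_green: Model water tower with a green conical roof, loose, about 160 g, 85 mm tall; absent on some starts. Origin: centre of underside; x points along its spout. Base 48 mm diameter, 6 thick; brown round tank 40 mm diameter from 26 to 72 mm up (grip it above the spout); roof above. White spout reaches 44 mm from the axis, 21 to 38 mm up.
- spout_green (a point): Tip of the green tower's white spout: 40 mm from the tower's axis along its x, 25 mm up.
- pad_green: Fixed round pad with a green rim, 92 mm diameter, 3 mm thick. Origin: centre of its underside on the table; its x axis points from its centre to its white mark.
- mark_green (a point): White dot at the end of the white stripe on the green pad's top: 40 mm from the pad's centre along its x.
- tower_yellow: Model water tower with a yellow conical roof, loose, about 160 g, 85 mm tall; absent on some starts. Origin: centre of underside; x points along its spout. Base 48 mm diameter, 6 thick; brown round tank 40 mm diameter from 26 to 72 mm up (grip it above the spout); roof above. White spout reaches 44 mm from the axis, 21 to 38 mm up.
- spout_yellow (a point): Tip of the yellow tower's white spout: 40 mm from the tower's axis along its x, 25 mm up.
- pad_yellow: Fixed round pad with a yellow rim, 92 mm diameter, 3 mm thick. Origin: centre of its underside on the table; its x axis points from its centre to its white mark.
- mark_yellow (a point): White dot at the end of the white stripe on the yellow pad's top: 40 mm from the pad's centre along its x.
- car_cream: Cream model car, 60 x 25 x 24 mm, loose; a bystander to leave alone. Origin: centre of its underside.
- truck: Model lorry, red cab and white body, 82 x 28 x 37 mm, loose; a bystander to leave alone. Origin: centre of its underside.
- tree_a: Model tree, 76 mm tall, base 44 mm, loose; a bystander to leave alone. Origin: centre of its underside.
- screwdriver: Screwdriver, 160 mm long, loose; a bystander to leave alone. Origin: centre of its underside.
- glue: Glue bottle, 36 mm diameter, 75 mm tall, loose; a bystander to leave alone. Origin: centre of its underside.
Not all that is in view belongs to the job. Leave any pink or purple look-alike of the pad_yellow alone. Leave any blue look-alike of the pad_red alone.

How it is judged:
By the outcome, as a careful person would: the job done as asked, in the order asked, and still so for the second after the job is handed in, with the robot touching nothing.
Of tower_red, tower_green, tower_yellow only 2 to 3 are there at a start; the rules pass over those that are not, and their reading is None.
At some moment in a run one of tower_red, tower_green, tower_yellow may be knocked a few centimetres aside while the robot is not near it.
It also fails if it takes over 210 s, if anything falls off the work surface, if the arm or the gripper's body presses on something with over 40 N, if the wrist force passes 120 N, or if a joint passes its speed limit or range.

### The arm

A 6-joint arm with a two-finger parallel gripper is mounted at the origin on the work surface. World frame = base frame: x ahead of the robot, y to its left, z up, the work surface at z = 0. Lengths are in m, angles in rad, forces in N, time in s.
With the tool pointing down it reaches from about 0.25 to 0.775 m from the base axis. Payload 4 kg.
Tool frame: the origin (TCP) lies on the centre line of the jaws, within the pads' length; the fingertips stand robot.tips_ahead ahead of it and the grasp point (between the pads) lies 8 mm behind it (robot.tips_ahead is the distance from the TCP to the fingertips, in m); z points along the fingers, y is the line along which they close (so a half turn about z gives the same grasp; the last joint's range is limited). The gripper opens to 94 mm and grips with 3 to 60 N. Pads are 16 mm wide; open, the fingers measure 119 mm over their backs; the gripper's body (75 mm by 177 mm) begins 78 mm behind the grasp point.
Start: joints at [1.211, 0.087, 1.371, -0, 1.684, -0.103], TCP at [0.14, 0.532, 0.217] pointing down, gripper open.
Joint ranges: [-3.1, 3.1], [-0.76, 2.03], [0.27, 2.55], [-1.08, 4.22], [0.17, 2.65], [-2.57, 2.57]. Speed limits (rad/s): [2.79, 2.79, 3.14, 3.14, 3.14, 3.14].

### API

Orientations are given as [roll, pitch, yaw] about the fixed x, y, z axes, in that order (R = Rz(yaw) Ry(pitch) Rx(roll)).
In Python, from bench import robot, snapshot, close_job, spotter gives the robot as it stands. The module is installed in compiled form; this text tells all that it offers.
- The arm moves only by the tool servo_tool, never from a script. Its argument "commands" is one flat list of numbers, 7 for each row, row after row: the shift along the tool's x, y, z in m, then the turn, a rotation vector about the tool's x, y, z in degrees, then the finger opening in m, from 0 to 0.094. In form: [x, y, z, ax, ay, az, grip, x, y, z, ax, ay, az, grip, ...]. A call has 1 to 10 rows; each row is the pose to reach, as a shift and turn from the pose commanded when the call began, along the tool's axes at that moment; what a row does not reach only later rows make up. A row lasts 1/8 s, in which the tool goes at most 62.5 mm and 10.7 degrees, less where a joint would pass 70% of its speed; a pose out of reach is approached as far as the arm can. A call with a gripper value outside its range is refused whole. The fingers move at their own pace and stop on an object; the grip force is fixed at half the most. Time passes only in rows, so rows that repeat a pose let the fingers close. It gives the time, the measured TCP pose, the force, the opening and the grip force at its end, in the units of the state.
- robot.get_obs(): the state, without advancing time (a new reading comes with each control period).
- snapshot(name): name is "scene" or "top" or "wrist"; returns a dict with "img" (480x640x3 uint8, blue, green, red), "camera_matrix" (3x3 intrinsics, pixels), "extrinsics" (4x4, takes a point from camera to world coordinates); the wrist camera has in their place "hand_eye" (4x4, takes a point from camera to tool coordinates, whose origin is the TCP and whose axes are the flange's). Camera axes: x right, y down, z forward; pixel columns grow to the right and rows downward; lengths in m; the calibration is good to about 2 mm. A picture is of the moment at which its call begins: read the wrist's pose just before it. There is no depth.
- close_job(): hands the job in; it is judged then, once.
Trained networks look in a picture, given as the dict that the camera call returned (one of the last four; its "shot" number tells which), for a name from the list of things; names that differ only in an ending like _2 or _b are one class to them, and where a whole thing is asked for, a point or a joint stands for the part that bears it (a point fixed in the world has none). Each returns a list of dicts, best first, with "conf" (0 to 1); they miss things now and then, are a little off and sometimes report something else, mostly with a low value. They report only what shows in the picture. A call takes as long as a camera call. They do not tell look-alikes from the thing itself.
- spotter.trace(name, picture): "region" (480x640 bool, what is visible of it) and "box" ([left, top, width, height] in pixels, round what is visible of it).
The state is a dict: "time": time; "joint_positions": joint angles; "qvel": joint speeds; "joint_torque": joint torques, N m; "tool_pos": TCP position; "ee_rot": TCP orientation; "wrist_force": force on the tool from outside, world axes, zero at the start; "wrist_torque": the same for the moment, N m; "width": finger opening in m; "finger_force": force on a finger pad.
Only numpy, scipy, OpenCV 4.12 (cv2) and the standard library are available. Lean on these libraries where they do the work, as an engineer would, in place of code of your own. Each camera call takes 0.05 s, during which the arm holds its last target. There are 200 camera calls.

## Working session

There is one attempt and no reset: what is moved stays moved. The work goes in short steps, Python scripts to look and compute and a tool call to move; the robot and the scene stay as the last step left them, time stands still between calls to the robot, and variables do not carry over. Pictures are saved under pics/ and viewed, at most 14 in all, crops included, and the job is handed in when it is done.

Besides the shell and the picture viewer there is one more tool, called after "Request:" by a JSON object that holds its "name" and its "arguments". servo_tool: Moves the arm, as the interface text tells. Its arguments: {"type":"object","properties":{"commands":{"type":"array","items":{"type":"number"}}},"required":["commands"]}

```bash
mkdir -p pics; cat > h.py <<'E'
import numpy as np, cv2
from bench import robot, snapshot, spotter
from scipy.spatial.transform import Rotation as R
def ray(s,u,v,T=None):
    T=s["extrinsics"] if T is None else T
    d=np.linalg.inv(s["camera_matrix"])@[u,v,1]
    return T[:3,3],T[:3,:3]@d
def at(s,u,v,z,T=None):
    o,d=ray(s,u,v,T); return o+d*(z-o[2])/d[2]
def px(s,p,T=None):
    T=s["extrinsics"] if T is None else T
    q=np.linalg.inv(T)@np.r_[p,1]; q=s["camera_matrix"]@q[:3]; return q[:2]/q[2]
def toolT(o):
    T=np.eye(4);T[:3,:3]=R.from_euler('xyz',o["ee_rot"]).as_matrix();T[:3,3]=o["tool_pos"];return T
def wrist():
    o=robot.get_obs(); s=snapshot("wrist"); s["extrinsics"]=toolT(o)@s["hand_eye"]; return s
def tr(n,s):
    return [(round(d["conf"],2),d["box"],[round(float(x),1) for x in np.argwhere(d["region"]).mean(0)[::-1]]) for d in spotter.trace(n,s)[:3]]
def go(p,yaw_deg=0):
    """shift/turn in the current tool frame to reach TCP p, pointing down"""
    T=toolT(robot.get_obs()); return np.round(T[:3,:3].T@(np.array(p)-T[:3,3]),4)
E
python3 - <<'E'
from h import *
o=robot.get_obs();print(o,robot.tips_ahead)
for n in("top","scene"):
    s=snapshot(n);cv2.imwrite(f"pics/{n}0.png",s["img"]);print(n,np.round(s["extrinsics"],3).tolist(),s["camera_matrix"][0,0])
    for k in("case","lid_handle","hasp_handle","pad_red","pad_green","pad_yellow","tower_red"):print(k,tr(k,s))
E
```

```text
{'time': 0.0, 'joint_positions': array([ 1.21088819e+00,  8.79526308e-02,  1.37222493e+00,  1.59861738e-05,
        1.68363272e+00, -1.03110074e-01]), 'qvel': array([-0.00041716, -0.00040887, -0.00110142,  0.00083473, -0.00061073,
       -0.00040777]), 'joint_torque': array([ 1.22718331e-03, -3.40189576e+01, -3.02424431e+01,  7.18302839e-02,
        3.31487751e-02, -1.52831631e-04]), 'tool_pos': array([0.13950932, 0.53146642, 0.21532035]), 'ee_rot': array([-3.13938844e+00, -2.44058366e-04,  2.88479610e+00]), 'wrist_force': array([-0.63050137, -0.08257105,  0.1190699 ]), 'wrist_torque': array([-0.03148398, -0.02313163,  0.00182038]), 'finger_force': 0.0, 'width': 0.09360415643734288} 0.011
top [[0.013, -0.987, 0.163, 0.24], [-1.0, -0.016, -0.018, -0.015], [0.02, -0.163, -0.986, 1.252], [0.0, 0.0, 0.0, 1.0]] 552.7227793159869
case [(0.57, [120.8, 167.3, 154.6, 104.1], [198.3, 213.0])]
lid_handle [(0.74, [121.0, 165.6, 153.3, 103.1], [198.0, 211.7])]
hasp_handle [(0.64, [141.4, 241.1, 40.4, 26.9], [163.3, 255.0])]
pad_red [(0.72, [475.2, 175.3, 23.7, 22.4], [486.1, 184.1]), (0.7, [332.7
[... 527 characters left out ...]
331.7])]
lid_handle [(0.72, [280.9, 259.1, 150.4, 143.9], [356.2, 328.0])]
hasp_handle [(0.76, [393.2, 306.3, 33.1, 29.8], [409.3, 319.9]), (0.17, [291.6, 215.9, 9.0, 12.8], [295.9, 221.9])]
pad_red [(0.9, [240.3, 327.2, 43.5, 36.2], [260.2, 344.7]), (0.68, [221.6, 260.0, 37.6, 23.4], [239.7, 269.9]), (0.61, [188.6, 183.1, 16.8, 28.4], [195.0, 196.6])]
pad_green [(0.74, [233.3, 200.8, 30.5, 24.5], [246.0, 211.8])]
pad_yellow [(0.94, [266.5, 243.2, 32.1, 27.6], [281.5, 258.6]), (0.68, [318.3, 230.1, 29.1, 25.0], [333.2, 242.2]), (0.58, [314.7, 171.8, 28.2, 20.3], [329.9, 182.6])]
tower_red [(0.73, [394.0, 308.2, 30.3, 28.1], [411.1, 319.6]), (0.57, [233.0, 203.5, 26.9, 19.5], [246.0, 211.5])]
```

View pics/top0.png

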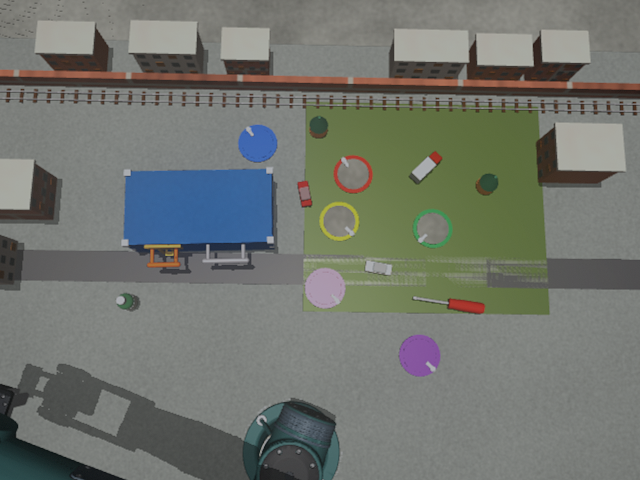

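View pics/scene0.png

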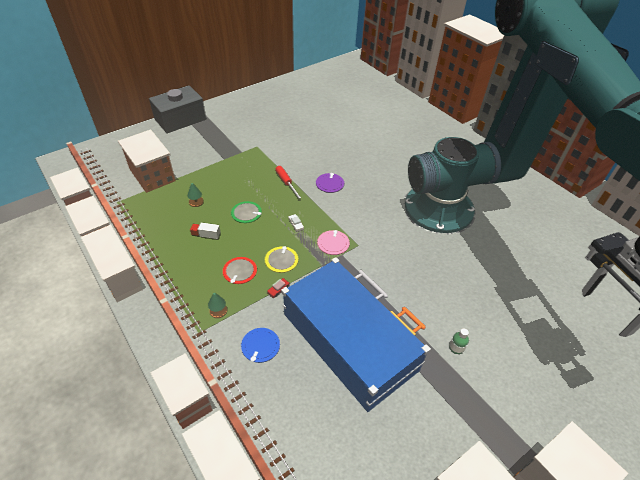

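The top view shows the case at (198,213), the orange hasp bar at (163,265) and the steel lid bar at (227,261). Pads with red rim at (353,174), yellow rim at (339,221) and green rim at (433,228). The look-alikes are blue (257,143), pink (325,288) and purple (420,355), which I'll leave alone.

```bash
python3 - <<'E'
from h import *
s=snapshot("top");c=snapshot("scene")
im=s["img"];hsv=cv2.cvtColor(im,cv2.COLOR_BGR2HSV)
blue=cv2.inRange(hsv,(100,100,60),(125,255,255));blue[:, 290:]=0;blue[:162]=0
print(cv2.minAreaRect(np.argwhere(blue>0)[:,::-1].astype(np.float32)))
L=hsv
for n,(u,v) in dict(red=(353,174),yellow=(339,221),green=(433,228)).items():
    lo,hi=dict(red=((0,120,80),(8,255,255)),yellow=((24,120,80),(34,255,255)),green=((55,120,80),(80,255,255)))[n]
    m=cv2.inRange(hsv,lo,hi);k=np.zeros_like(m);cv2.circle(k,(u,v),26,255,-1);m&=k
    p=np.argwhere(m>0)[:,::-1].astype(np.float32);e=cv2.fitEllipse(cv2.convexHull(p))
    w=cv2.inRange(hsv,(0,0,170),(180,50,255));k[:]=0;cv2.circle(k,(u,v),22,255,-1);w&=k
    q=np.argwhere(w>0)[:,::-1]
    C=at(s,*e[0],.003);W=[at(s,*x,.003)[:2]-C[:2] for x in q]
    r=[np.linalg.norm(x) for x in W];mean=np.mean(W,0) if len(W) else 0
    print(n,len(p),e,C.round(4),len(q),np.max(r) if r else 0,np.degrees(np.arctan2(mean[1],mean[0])) if len(W) else 0)
for nm,(u,v,z) in dict(c1=(125,170,.1),c2=(272,170,.1),lidbarL=(207,262,.081),lidbarR=(247,262,.081),haspL=(149,265,.083),haspR=(179,265,.083)).items(): print(nm,at(s,u,v,z).round(4))
cv2.imwrite("pics/a.png",np.hstack([cv2.resize(im[155:275,115:285],(800*5//10,282)),cv2.resize(im[140:260,310:480],(400,282))]))
E
```

```text
((197.7681884765625, 209.94677734375), (80.4466552734375, 148.58790588378906), 88.8982925415039)
red 348 ((352.6432189941406, 173.77049255371094), (37.12783432006836, 38.34013366699219), 95.1609115600586) [ 0.6203 -0.133   0.003 ] 21 0.04556432338820868 32.405823769709706
yellow 403 ((338.909912109375, 220.78074645996094), (38.96331024169922, 39.90597915649414), 100.72687530517578) [ 0.5071 -0.1013  0.003 ] 23 0.04305030102698647 -134.6994795903059
green 283 ((432.1632080078125, 228.03611755371094), (37.35956573486328, 38.825599670410156), 125.92447662353516) [ 0.4937 -0.3174  0.003 ] 23 0.04391984708027273 134.58288676105707
c1 [0.5898 0.3656 0.1   ]
c2 [0.5959 0.0505 0.1   ]
lidbarL [0.396  0.1848 0.081 ]
lidbarR [0.3973 0.0998 0.081 ]
haspL [0.3874 0.3066 0.083 ]
haspR [0.3884 0.2433 0.083 ]
```

View pics/a.png

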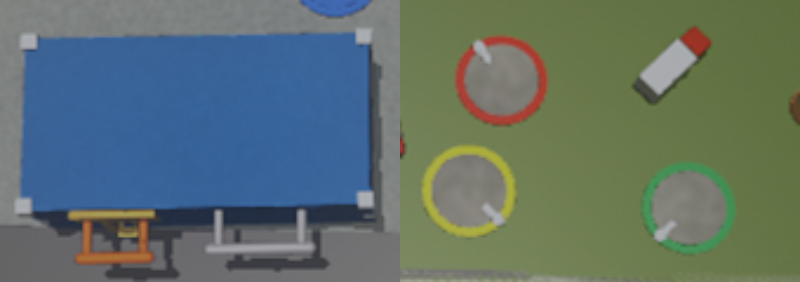

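Yaw is about 1.1°, and the bars and lid face agree with the stated offsets (35 mm off the face, 90 and 60 mm long). Next I work out the move above the hasp bar.

```bash
cat >> h.py <<'E'
def plan(p,yaw,T=None):
    """rows numbers: shift (m) and rotvec (deg) from measured pose to TCP p, tool down, tool-x at yaw deg"""
    o=robot.get_obs();T=toolT(o) if T is None else T
    Rt=R.from_euler('xyz',[np.pi,0,np.radians(yaw)]).as_matrix()
    rv=R.from_matrix(T[:3,:3].T@Rt).as_rotvec(degrees=True)
    print("t",round(o["time"],2),"pos",T[:3,3].round(4),"yaw",np.degrees(o["ee_rot"]).round(1),"w",round(o["width"],4)," -> shift",(T[:3,:3].T@(np.array(p)-T[:3,3])).round(4),"turn",rv.round(1))
E
python3 -c "
from h import *
plan([.388,.275,.20],91.1)"
```

```text
t 0.9 pos [0.1397 0.532  0.2165] yaw [180.    0.  165.3] w 0.0941  -> shift [-0.3054 -0.1855  0.0165] turn [ 0.  -0.  74.2]
```

Request:
{"name": "servo_tool", "arguments": {"commands": [-0.1,-0.06,0.005,0,0,25,0.05,-0.2,-0.12,0.01,0,0,50,0.03,-0.3054,-0.1855,0.0165,0,0,74.2,0.03,-0.3054,-0.1855,0.0165,0,0,74.2,0.03,-0.3054,-0.1855,0.0165,0,0,74.2,0.03,-0.3054,-0.1855,0.0165,0,0,74.2,0.03,-0.3054,-0.1855,0.0165,0,0,74.2,0.03,-0.3054,-0.1855,0.0165,0,0,74.2,0.03,-0.3054,-0.1855,0.0165,0,0,74.2,0.03,-0.3054,-0.1855,0.0165,0,0,74.2,0.03]}}

```text
time: 2.15
tool_pos: [0.3876, 0.2755, 0.2001]
ee_rot: [3.141, -0.0, 1.592]
wrist_force: [0.8, 0.2, 0.1]
width: 0.0304
finger_force: 0.0
```

```bash
python3 - <<'E'
from h import *
o=robot.get_obs();s=wrist();cv2.imwrite("pics/w1.png",s["img"]);np.savez("w1.npz",E=s["extrinsics"],K=s["camera_matrix"])
print(tr("hasp_handle",s),tr("lid_handle",s)); print("bar expected px",[px(s,p).round(0) for p in ([.388,.245,.083],[.388,.305,.083],[.397,.142,.081])])
plan([.388,.275,.075],91.1)
E
```

```text
[(0.81, [320.8, 189.1, 63.0, 92.2], [349.8, 235.5]), (0.39, [315.8, 124.9, 307.4, 324.4], [480.9, 238.6])] [(0.91, [314.9, 125.2, 307.8, 322.3], [481.2, 237.9])]
bar expected px [array([323., 277.]), array([325., 204.]), array([330., 385.])]
t 2.3 pos [0.3877 0.2754 0.2   ] yaw [180.   -0.   91.2] w 0.0298  -> shift [-0.0004  0.0003  0.125 ] turn [ 0.  -0.   0.1]
```

View pics/w1.png

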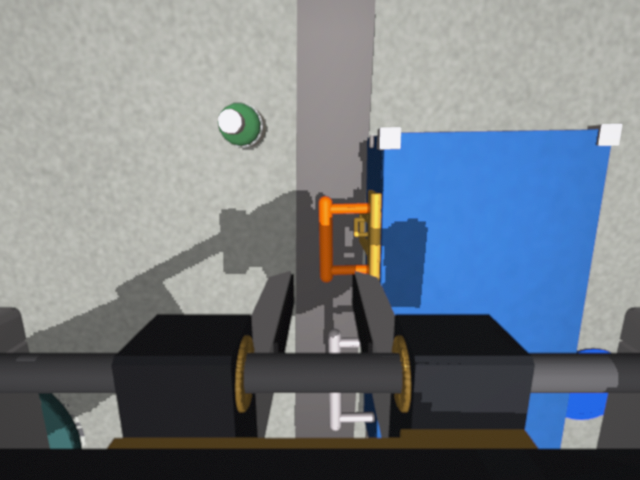

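The orange bar runs from (326,200) to (326,280), which matches the prediction. Going down and pinching it.

Request:
{"name": "servo_tool", "arguments": {"commands": [0,0,0.06,0,0,0,0.03,0,0.001,0.1,0,0,0,0.03,0,0.001,0.125,0,0,0,0.03,0,0.001,0.125,0,0,0,0.03,0,0.001,0.125,0,0,0,0.0,0,0.001,0.125,0,0,0,0.0,0,0.001,0.125,0,0,0,0.0,0,0.001,0.125,0,0,0,0.0]}}

```text
time: 3.3
tool_pos: [0.3901, 0.2757, 0.0763]
ee_rot: [3.138, -0.002, 1.59]
wrist_force: [1.7, 0.6, 1.3]
width: 0.0096
finger_force: 30.0
```

Request:
{"name": "servo_tool", "arguments": {"commands": [0,-0.002,-0.0084,0,0,0,0,0,-0.0022,-0.0171,0,0,0,0,0,-0.0007,-0.0256,0,0,0,0,0,0.0024,-0.0337,0,0,0,0,0,0.0071,-0.0409,0,0,0,0,0,0.0131,-0.0471,0,0,0,0,0,0.0202,-0.052,0,0,0,0,0,0.0282,-0.0554,0,0,0,0,0,0.0324,-0.0565,0,0,0,0,0,0.0324,-0.0565,0,0,0,0]}}

```text
time: 4.55
tool_pos: [0.421, 0.2766, 0.1321]
ee_rot: [-3.14, -0.002, 1.59]
wrist_force: [-0.1, 5.3, -1.2]
width: 0.0101
finger_force: 30.0
```

Request:
{"name": "servo_tool", "arguments": {"commands": [0,0,0,0,0,0,0.03,0,0,0,0,0,0,0.03,0,0,-0.04,0,0,0,0.03,0,0,-0.08,0,0,0,0.03,-0.06,-0.01,-0.08,0,0,0,0.03,-0.12,-0.023,-0.08,0,0,0,0.03,-0.134,-0.024,-0.08,0,0,0,0.03,-0.134,-0.024,-0.08,0,0,0,0.03,-0.134,-0.024,-0.08,0,0,0,0.03]}}

```text
time: 5.68
tool_pos: [0.4001, 0.142, 0.2114]
ee_rot: [-3.141, -0.001, 1.591]
wrist_force: [0.9, 0.3, -0.1]
width: 0.0304
finger_force: 0.0
```

```bash
python3 - <<'E'
from h import *
s=wrist();cv2.imwrite("pics/w2.png",s["img"])
print("bar expected px",[px(s,p).round(0) for p in ([.397,.1,.081],[.397,.185,.081])], px(s,[.424,.275,.139]))
plan([.397,.142,.074],91.1)
E
```

```text
bar expected px [array([319., 284.]), array([321., 185.])] [368.44639118  42.79995493]
t 5.72 pos [0.4001 0.1422 0.2113] yaw [-180.    -0.    91.2] w 0.03  -> shift [-0.0002 -0.003   0.1373] turn [-0.  -0.   0.1]
```

View pics/w2.png

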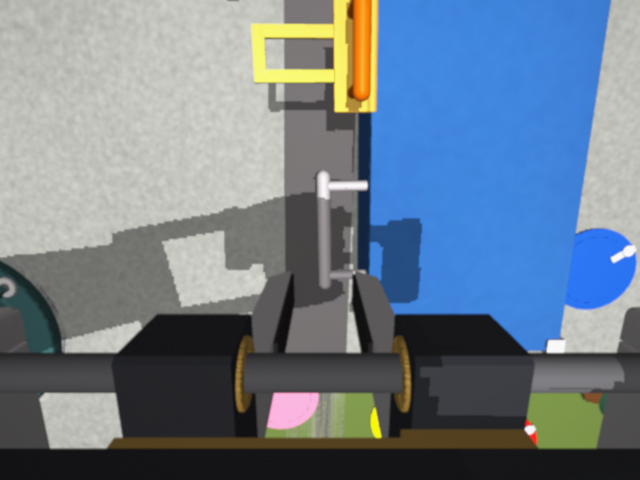

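The hasp now stands straight out (bar at (362,50)). The steel bar is at (324,175–287), about 3 mm further in x than predicted, so I go straight down.

Request:
{"name": "servo_tool", "arguments": {"commands": [0,0,0.06,0,0,0,0.03,0,0,0.11,0,0,0,0.03,0,0,0.137,0,0,0,0.03,0,0,0.137,0,0,0,0.03,0,0,0.137,0,0,0,0.0,0,0,0.137,0,0,0,0.0,0,0,0.137,0,0,0,0.0,0,0,0.137,0,0,0,0.0]}}

```text
time: 6.72
tool_pos: [0.4013, 0.1417, 0.0762]
ee_rot: [3.138, -0.001, 1.59]
wrist_force: [-0.2, 1.1, 5.7]
width: 0.0101
finger_force: 30.0
```

```bash
python3 - <<'E'
import numpy as np
r=np.hypot(.195,.036);a=np.arctan2(.036,.195)
for i in range(1,22):
    t=i*.09
    print(i,round(t,2),"y",round(.195-r*np.cos(a+t),4),"z",round(-(r*np.sin(a+t)-.036),4))
E
```

```text
1 0.09 y 0.004 z -0.0174
2 0.18 y 0.0096 z -0.0343
3 0.27 y 0.0167 z -0.0507
4 0.36 y 0.0252 z -0.0664
5 0.45 y 0.0351 z -0.0812
6 0.54 y 0.0463 z -0.0951
7 0.63 y 0.0586 z -0.108
8 0.72 y 0.0721 z -0.1196
9 0.81 y 0.0866 z -0.1301
10 0.9 y 0.102 z -0.1391
11 0.99 y 0.1181 z -0.1468
12 1.08 y 0.1348 z -0.1529
13 1.17 y 0.1521 z -0.1576
14 1.26 y 0.1696 z -0.1607
15 1.35 y 0.1874 z -0.1622
16 1.44 y 0.2053 z -0.162
17 1.53 y 0.223 z -0.1603
18 1.62 y 0.2405 z -0.157
19 1.71 y 0.2577 z -0.1521
20 1.8 y 0.2744 z -0.1457
21 1.89 y 0.2904 z -0.1379
```

Request:
{"name": "servo_tool", "arguments": {"commands": [0,0.004,-0.0174,0,0,0,0,0,0.0096,-0.0343,0,0,0,0,0,0.0167,-0.0507,0,0,0,0,0,0.0252,-0.0664,0,0,0,0,0,0.0351,-0.0812,0,0,0,0,0,0.0463,-0.0951,0,0,0,0,0,0.0586,-0.108,0,0,0,0,0,0.0721,-0.1196,0,0,0,0,0,0.0866,-0.1301,0,0,0,0,0,0.102,-0.1391,0,0,0,0]}}

```text
time: 7.98
tool_pos: [0.5, 0.1452, 0.2137]
ee_rot: [-3.136, -0.004, 1.592]
wrist_force: [-3.7, 5.9, 0.1]
width: 0.0101
finger_force: 30.0
```

```bash
python3 - <<'E'
from h import *
o=robot.get_obs();print(o["tool_pos"],o["wrist_force"],o["width"],o["joint_positions"].round(2))
import math
# fit: hinge from start grasp (.4013,.0762) assuming radius
x0,z0=.4013+.195,.0762-.036
p=o["tool_pos"];print("rel",p[0]-x0,p[2]-z0,np.hypot(p[0]-x0,p[2]-z0))
E
```

```text
[0.50000127 0.14520491 0.21370546] [-3.72558001  5.88548305  0.12399976] 0.010079596245644917 [0.17 0.03 1.44 0.01 1.68 0.15]
rel -0.09629872613479973 0.17350545617815163 0.19843786931625138
```

Request:
{"name": "servo_tool", "arguments": {"commands": [0,0.0161,-0.0077,0,0,0,0,0,0.0328,-0.0138,0,0,0,0,0,0.0501,-0.0185,0,0,0,0,0,0.0676,-0.0216,0,0,0,0,0,0.0854,-0.0231,0,0,0,0,0,0.1033,-0.0229,0,0,0,0,0,0.121,-0.0212,0,0,0,0,0,0.1385,-0.0179,0,0,0,0,0,0.1557,-0.013,0,0,0,0,0,0.1724,-0.0066,0,0,0,0]}}

```text
time: 9.22
tool_pos: [0.6749, 0.1516, 0.2223]
ee_rot: [3.138, -0.009, 1.595]
wrist_force: [-0.8, 10.0, 3.2]
width: 0.0099
finger_force: 30.0
```

Request:
{"name": "servo_tool", "arguments": {"commands": [0,0.004,0.002,0,0,0,0,0,0.006,0.004,0,0,0,0,0,0.006,0.004,0,0,0,0]}}

```text
time: 9.6
tool_pos: [0.6757, 0.1514, 0.2211]
ee_rot: [-3.135, -0.008, 1.595]
wrist_force: [-13.1, 8.5, 13.4]
width: 0.0099
finger_force: 29.9
```

Request:
{"name": "servo_tool", "arguments": {"commands": [0,-0.006,-0.004,0,0,0,0.04,0,-0.006,-0.004,0,0,0,0.04,0,-0.006,-0.05,0,0,0,0.05,0,-0.006,-0.08,0,0,0,0.05,-0.02,-0.06,-0.1,0,0,0,0.07,-0.04,-0.12,-0.13,0,0,0,0.07,-0.04,-0.18,-0.13,0,0,0,0.07,-0.04,-0.19,-0.13,0,0,0,0.07,-0.04,-0.19,-0.13,0,0,0,0.07]}}

```text
time: 10.72
tool_pos: [0.4911, 0.1025, 0.3464]
ee_rot: [3.14, 0.0, 1.589]
wrist_force: [0.5, 0.4, 0.3]
width: 0.0698
finger_force: 0.0
```

```bash
python3 - <<'E'
from h import *
s=wrist();t=snapshot("top");
for n in ("tower_red","tower_green","tower_yellow","spout_red"):print(n,tr(n,s),tr(n,t))
cv2.imwrite("pics/w3.png",np.hstack([cv2.resize(s["img"],(480,360)),cv2.resize(t["img"][120:280,100:242],(320,360))]))
np.savez("w3.npz",E=s["extrinsics"],K=s["camera_matrix"],img=s["img"])
print(robot.get_obs()["tool_pos"])
E
```

```text
tower_red [(0.96, [312.7, 100.6, 53.0, 40.5], [328.8, 122.3])] [(0.63, [192.1, 210.9, 26.0, 20.5], [200.7, 222.7]), (0.57, [108.0, 110.8, 165.3, 67.2], [188.7, 146.8])]
tower_green [(0.59, [307.8, 6.5, 38.5, 67.3], [327.6, 37.5])] []
tower_yellow [(0.65, [308.5, 170.6, 33.6, 49.4], [324.6, 200.3]), (0.38, [554.7, 0.0, 81.3, 62.6], [591.8, 25.5])] [(0.43, [229.5, 222.1, 10.4, 6.8], [234.9, 224.6])]
spout_red [(0.9, [309.7, 104.1, 51.8, 40.9], [328.8, 122.1]), (0.21, [306.0, 306.2, 53.6, 44.7], [330.9, 330.6])] [(0.78, [187.6, 208.9, 29.5, 22.9], [199.8, 222.6])]
[0.49147983 0.10295694 0.34578851]
```

View pics/w3.png

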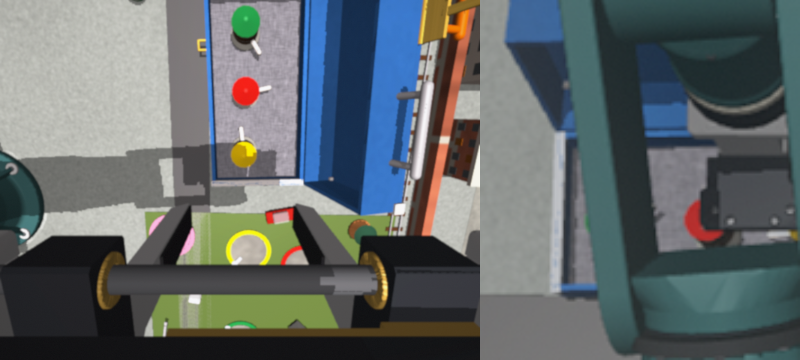

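All three towers are in the tray: green, red and yellow at about (328,37), (329,122) and (325,200) in the full wrist frame. Now measuring the axes and spout directions.

```bash
cat >> h.py <<'E'
HS=dict(red=[((0,130,70),(7,255,255)),((174,130,70),(180,255,255))],yellow=[((22,130,70),(33,255,255))],green=[((50,120,50),(80,255,255))])
def cmask(img,c):
    h=cv2.cvtColor(img,cv2.COLOR_BGR2HSV);m=0
    for lo,hi in HS[c]: m=m|cv2.inRange(h,lo,hi)
    return m
def blobs(m,mn=60):
    n,l,st,ce=cv2.connectedComponentsWithStats(m); return [(l==i,st[i],ce[i]) for i in range(1,n) if st[i][4]>mn]
def tower(s,c,uv,z0):
    """axis xy and spout angle of tower c near pixel uv, underside at z0"""
    b=min(blobs(cmask(s["img"],c)),key=lambda b:np.hypot(*(b[2]-uv)))
    p=np.argwhere(b[0])[:,::-1].astype(np.float32)
    P=np.array([at(s,*q,z0+.072)[:2] for q in p],np.float32)
    C,r=cv2.minEnclosingCircle(P)
    h=cv2.cvtColor(s["img"],cv2.COLOR_BGR2HSV);w=cv2.inRange(h,(0,0,150),(180,60,255))
    q=np.argwhere(w>0)[:,::-1];Q=np.array([at(s,*x,z0+.030)[:2] for x in q])-C;d=np.hypot(*Q.T);k=(d<.052)&(d>.027)
    Q=Q[k];m=Q.mean(0) if len(Q) else np.zeros(2)
    f=Q[np.hypot(*Q.T)>.037] if len(Q) else Q
    print(c,"axis",np.round(C,4),"r",round(r,4),"npx",len(p),"white",len(Q),"reach",round(float(d[k].max()) if len(Q) else 0,4),"ang",round(np.degrees(np.arctan2(m[1],m[0])),1),"far ang",np.round(np.degrees(np.arctan2(*f.mean(0)[::-1])),1) if len(f) else None)
    return C
def pad(s,c,uv,mask=40):
    m=cmask(s["img"],c);k=np.zeros_like(m);cv2.circle(k,tuple(int(x) for x in uv),mask,255,-1)
    p=np.argwhere(m&k>0)[:,::-1];P=np.array([at(s,*q,.003)[:2] for q in p],np.float32)
    C,r=cv2.minEnclosingCircle(P)
    h=cv2.cvtColor(s["img"],cv2.COLOR_BGR2HSV);w=cv2.inRange(h,(0,0,160),(180,50,255))&k
    q=np.argwhere(w>0)[:,::-1];Q=np.array([at(s,*x,.003)[:2] for x in q])-C if len(q) else np.zeros((0,2))
    d=np.hypot(*Q.T);Q=Q[(d>.02)&(d<.046)]
    print("pad",c,np.round(C,4),"r",round(r,4),len(p),"white",len(Q),"ang",np.degrees(np.arctan2(*Q.mean(0)[::-1])).round(1) if len(Q) else None)
E
python3 - <<'E'
from h import *
z=np.load("w3.npz");s=dict(img=z["img"],camera_matrix=z["K"],extrinsics=z["E"])
for c,uv in dict(green=(327,30),red=(328,122),yellow=(324,203)).items(): tower(s,c,uv,.006)
pad(s,"yellow",(330,330),60)
print("centre of view on table",at(s,320,240,0))
E
```

```text
green axis [0.4919 0.2994] r 0.021 npx 1269 white 3852 reach 0.052 ang -92.5 far ang -91.6
red axis [0.4938 0.2053] r 0.021 npx 1086 white 4134 reach 0.052 ang 93.0 far ang 83.7
yellow axis [0.4932 0.1094] r 0.0213 npx 927 white 1632 reach 0.052 ang 81.4 far ang 82.4
pad yellow [ 0.5268 -0.0942] r 0.0668 793 white 834 ang -167.0
centre of view on table [0.4882724  0.04753423 0.        ]
```

```bash
sed -i 's/(0,0,150),(180,60,255)/(0,0,WV),(180,40,255)/; s/^HS=/WV=205\nHS=/; s/(0,0,160),(180,50,255)/(0,0,WV),(180,50,255)/' h.py
python3 - <<'E'
import h
from h import *
z=np.load("w3.npz");s=dict(img=z["img"],camera_matrix=z["K"],extrinsics=z["E"])
hs=cv2.cvtColor(s["img"],cv2.COLOR_BGR2HSV);print(hs[118,355],hs[150,370],hs[180,322],hs[100,340])
for v in(170,185,200,215):
  h.WV=v;print(v)
  for c,uv in dict(green=(327,30),red=(328,122),yellow=(324,203)).items(): tower(s,c,uv,.006)
E
```

```text
[150   2 248] [143  14 160] [120   1 250] [144  15 170]
170
green axis [0.4919 0.2994] r 0.021 npx 1269 white 1520 reach 0.052 ang -118.2 far ang -118.6
red axis [0.4938 0.2053] r 0.021 npx 1086 white 2582 reach 0.052 ang 172.2 far ang -164.1
yellow axis [0.4932 0.1094] r 0.0213 npx 927 white 1124 reach 0.052 ang 85.2 far ang 86.5
185
green axis [0.4919 0.2994] r 0.021 npx 1269 white 90 reach 0.0516 ang -55.4 far ang -61.2
red axis [0.4938 0.2053] r 0.021 npx 1086 white 135 reach 0.0517 ang 19.8 far ang 15.4
yellow axis [0.4932 0.1094] r 0.0213 npx 927 white 85 reach 0.0509 ang 102.9 far ang 110.1
200
green axis [0.4919 0.2994] r 0.021 npx 1269 white 71 reach 0.0412 ang -51.9 far ang -52.2
red axis [0.4938 0.2053] r 0.021 npx 1086 white 80 reach 0.0441 ang 14.5 far ang 14.3
yellow axis [0.4932 0.1094] r 0.0213 npx 927 white 65 reach 0.0422 ang 97.4 far ang 97.6
215
green axis [0.4919 0.2994] r 0.021 npx 1269 white 64 reach 0.0405 ang -52.1 far ang -52.8
red axis [0.4938 0.2053] r 0.021 npx 1086 white 74 reach 0.0438 ang 14.6 far ang 14.2
yellow axis [0.4932 0.1094] r 0.0213 npx 927 white 57 reach 0.0411 ang 97.7 far ang 97.7
```

```bash
python3 -c "
from h import *
plan([.4932,.1094,.22],60)"
```

```text
t 11.22 pos [0.4915 0.103  0.3458] yaw [-180.    -0.    91.1] w 0.0699  -> shift [0.0064 0.0019 0.1258] turn [-0.   0.  31.1]
```

Request:
{"name": "servo_tool", "arguments": {"commands": [0.006,0.002,0.04,0,0,10,0.064,0.006,0.002,0.08,0,0,20,0.064,0.006,0.002,0.126,0,0,31,0.064,0.006,0.002,0.126,0,0,31,0.064,0.006,0.002,0.126,0,0,31,0.064,0.006,0.002,0.126,0,0,31,0.064]}}

```text
time: 11.98
tool_pos: [0.4945, 0.1091, 0.2234]
ee_rot: [3.137, -0.003, 1.05]
wrist_force: [1.3, 0.3, 0.6]
width: 0.0643
finger_force: 0.0
```

```bash
python3 - <<'E'
from h import *
s=wrist();cv2.imwrite("pics/w4.png",s["img"])
C=tower(s,"yellow",px(s,[.4932,.1094,.08]),.006)
plan([*C,.056],60)
E
```

```text
yellow axis [0.4936 0.1091] r 0.0213 npx 1725 white 110 reach 0.0424 ang 99.4 far ang 99.3
t 12.03 pos [0.4944 0.1091 0.2231] yaw [179.8  -0.2  60.1] w 0.0642  -> shift [-0.0009 -0.0014  0.1671] turn [ 0.2 -0.2  0.1]
```

View pics/w4.png

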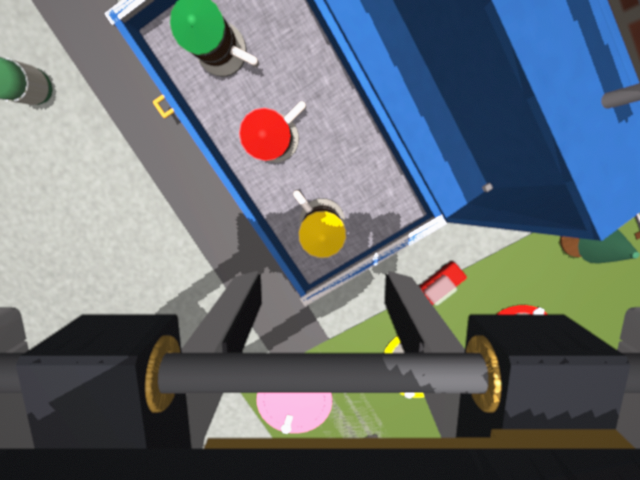

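Request:
{"name": "servo_tool", "arguments": {"commands": [-0.001,-0.001,0.06,0,0,0,0.064,-0.001,-0.001,0.11,0,0,0,0.064,-0.001,-0.001,0.15,0,0,0,0.064,-0.001,-0.001,0.167,0,0,0,0.064,-0.001,-0.001,0.167,0,0,0,0.064,-0.001,-0.001,0.167,0,0,0,0.03,-0.001,-0.001,0.167,0,0,0,0.03,-0.001,-0.001,0.167,0,0,0,0.03,-0.001,-0.001,0.167,0,0,0,0.03]}}

```text
time: 13.15
tool_pos: [0.4927, 0.1087, 0.0546]
ee_rot: [3.139, -0.002, 1.049]
wrist_force: [-0.2, -1.4, 4.6]
width: 0.0397
finger_force: 30.0
```

Request:
{"name": "servo_tool", "arguments": {"commands": [0,0,-0.03,0,0,0,0.03,0,0,-0.07,0,0,0,0.03,0,0,-0.12,0,0,0,0.03,0,0,-0.16,0,0,0,0.03,0,0,-0.16,0,0,0,0.03]}}

```text
time: 13.78
tool_pos: [0.4933, 0.1088, 0.2169]
ee_rot: [3.136, -0.005, 1.049]
wrist_force: [-0.4, -0.2, -1.3]
width: 0.0392
finger_force: 30.0
```

```bash
python3 - <<'E'
from h import *
s=wrist();np.savez("w5.npz",E=s["extrinsics"],K=s["camera_matrix"],img=s["img"])
o=robot.get_obs();g=.02;tower(s,"yellow",px(s,[*o["tool_pos"][:2],o["tool_pos"][2]+.02]),o["tool_pos"][2]-.05)
plan([.507,-.1013,.22],60+126.5-360)
E
```

```text
yellow axis [0.4913 0.1073] r 0.022 npx 6574 white 1400 reach 0.052 ang -7.0 far ang -16.8
t 13.82 pos [0.492  0.1087 0.214 ] yaw [ 1.799e+02 -1.000e-01  6.010e+01] w 0.0397  -> shift [-0.1745  0.1177 -0.0061] turn [ 1.000e-01  1.000e-01 -1.264e+02]
```

Request:
{"name": "servo_tool", "arguments": {"commands": [-0.02,0.04,-0.02,0,0,-10,0.03,-0.045,0.08,-0.04,0,0,-20,0.03,-0.07,0.12,-0.06,0,0,-30,0.03,-0.09,0.15,-0.08,0,0,-40,0.03,-0.1,0.16,-0.08,0,0,-50,0.03,-0.12,0.18,-0.08,0,0,-60,0.03,-0.135,0.2,-0.08,0,0,-70,0.03,-0.135,0.2,-0.08,0,0,-80,0.03,-0.135,0.2,-0.08,0,0,-90,0.03,-0.135,0.2,-0.08,0,0,-100,0.03]}}

```text
time: 15.08
tool_pos: [0.5968, -0.1081, 0.2892]
ee_rot: [-3.141, -0.007, 2.8]
wrist_force: [-0.0, 0.6, -1.2]
width: 0.0393
finger_force: 30.0
```

```bash
python3 - <<'E'
from h import *
plan([.60,-.11,.30],-173.4)
E
```

```text
t 15.07 pos [ 0.5968 -0.1081  0.2892] yaw [-180.    -0.4  160.4] w 0.0393  -> shift [-0.0036 -0.0007 -0.0108] turn [  0.1  -0.4 -26.2]
```

Request:
{"name": "servo_tool", "arguments": {"commands": [-0.01,0,-0.02,0,0,-10,0.03,-0.01,0,-0.02,0,0,-20,0.03,-0.01,0,-0.02,0,0,-26.2,0.03,-0.01,0,-0.02,0,0,-26.2,0.03,-0.01,0,-0.02,0,0,-26.2,0.03]}}

```text
time: 15.7
tool_pos: [0.6066, -0.1115, 0.3112]
ee_rot: [3.14, -0.003, -3.033]
wrist_force: [-0.2, -0.0, -0.4]
width: 0.0399
finger_force: 30.0
```

```bash
python3 - <<'E'
from h import *
s=wrist();cv2.imwrite("pics/w6.png",s["img"])
for c,p in dict(yellow=[.507,-.101,.003],red=[.62,-.133,.003],green=[.494,-.317,.003]).items():
    u=px(s,p);print(c,u.round());
    try: pad(s,c,u,60)
    except Exception as e: print(e)
plan([.507,-.1013,.22],-173.6)
E
```

```text
yellow [339. 129.]
pad yellow [ 0.5202 -0.1054] r 0.0604 1613 white 320 ang -167.2
red [305. 215.]
pad red [ 0.6205 -0.1325] r 0.0454 781 white 40 ang -33.4
green [165.  98.]
pad green [ 0.4945 -0.3171] r 0.0464 1505 white 205 ang 132.9
t 15.75 pos [ 0.6067 -0.1115  0.3117] yaw [ 1.799e+02 -1.000e-01 -1.738e+02] w 0.0396  -> shift [0.0978 0.0209 0.092 ] turn [ 0.1 -0.1 -0.2]
```

View pics/w6.png

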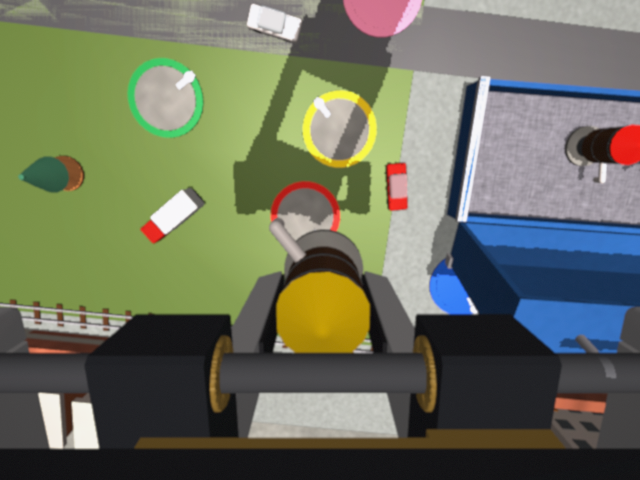

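The yellow pad is at (340,128) with its mark at (320,104). The tower hangs upright with its spout tip at (273,225).

```bash
python3 - <<'E'
from h import *
s=wrist();pad(s,"yellow",(340,128),45)
t=robot.get_obs()["tool_pos"];z0=t[2]-.0486
for uv in((273,225),(278,221)):
  p=at(s,*uv,z0+.03);d=(p-t)[:2];print(d,np.hypot(*d),np.degrees(np.arctan2(d[1],d[0])))
# base disc check
p=at(s,322,262,z0);print((p-t)[:2])
E
```

```text
pad yellow [ 0.5079 -0.1004] r 0.0472 1590 white 351 ang -145.9
[-0.02998855 -0.02877261] 0.04155931166630336 -136.18545179529727
[-0.0323718  -0.02636733] 0.04175127860624474 -140.83664838327684
[-0.00380126 -0.00035034]
```

```bash
python3 - <<'E'
import h
from h import *
s=wrist();h.WV=235
pad(s,"yellow",(340,128),42);pad(s,"green",(165,98),42)
C=np.array([.5076,-.1008])
for uv in((317,101),(326,113)):
  d=at(s,*uv,.003)[:2]-C;print(d,np.hypot(*d),np.degrees(np.arctan2(d[1],d[0])))
hs=cv2.cvtColor(s["img"],cv2.COLOR_BGR2HSV);w=cv2.inRange(hs,(0,0,225),(180,40,255))
t=robot.get_obs()["tool_pos"];z0=t[2]-.0486
q=np.argwhere(cv2.inRange(hs,(0,0,120),(180,45,255))>0)[:,::-1];q=q[(abs(q[:,0]-286)<18)&(abs(q[:,1]-240)<22)]
P=np.array([at(s,*x,z0+.03)[:2]-t[:2] for x in q]);d=np.hypot(*P.T);P=P[(d>.034)&(d<.046)];print(len(P),np.degrees(np.arctan2(*P.mean(0)[::-1])))
cv2.imwrite("pics/w7.png",cv2.resize(s["img"][80:300,220:400],(720,600)) if False else np.hstack([cv2.resize(s["img"][85:175,295:385],(400,400),interpolation=0),cv2.resize(s["img"][205:295,255:345],(400,400),interpolation=0)]))
E
```

```text
pad yellow [ 0.5079 -0.1003] r 0.0472 1602 white 133 ang -134.5
pad green [ 0.4946 -0.3172] r 0.0465 1491 white 134 ang 134.8
[-0.02970868 -0.03127848] 0.04313871244574295 -133.52554063024309
[-0.01705134 -0.01873151] 0.025330174148484142 -132.31168257626288
431 -142.74942413672107
```

View pics/w7.png

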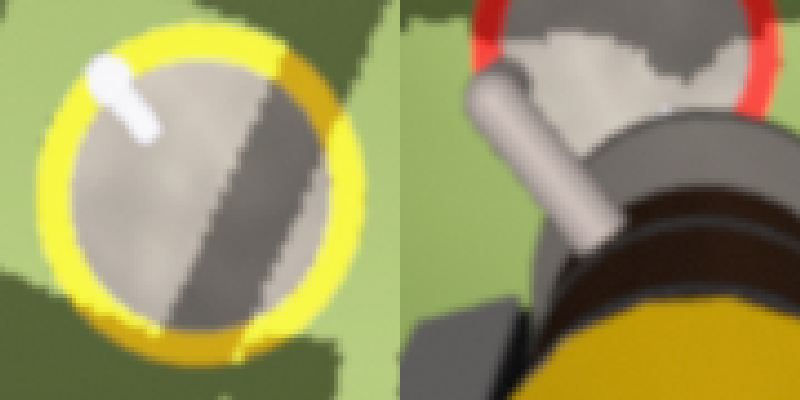

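Request:
{"name": "servo_tool", "arguments": {"commands": [0.03,0.007,0.04,0,0,0,0.03,0.07,0.015,0.09,0,0,0,0.03,0.097,0.0217,0.14,0,0,0,0.03,0.097,0.0217,0.19,0,0,0,0.03,0.097,0.0217,0.23,0,0,0,0.03,0.097,0.0217,0.25,0,0,0,0.03,0.097,0.0217,0.255,0,0,0,0.03,0.097,0.0217,0.255,0,0,0,0.03,0.097,0.0217,0.255,0,0,0,0.03]}}

```text
time: 16.98
tool_pos: [0.5094, -0.101, 0.0598]
ee_rot: [-3.14, 0.003, -3.032]
wrist_force: [1.0, -0.1, -1.3]
width: 0.0393
finger_force: 30.0
```

```bash
python3 - <<'E'
from h import *
plan([.508,-.1004,.0520],-173.8)
E
```

```text
t 16.98 pos [ 0.5094 -0.101   0.0598] yaw [-179.9    0.2 -173.7] w 0.0393  -> shift [0.0013 0.0007 0.0078] turn [-0.1  0.2  0.1]
```

Request:
{"name": "servo_tool", "arguments": {"commands": [0.001,0.0005,0.003,0,0,0,0.03,0.001,0.0005,0.006,0,0,0,0.03,0.001,0.0005,0.006,0,0,0,0.03,0.001,0.0005,0.006,0,0,0,0.03]}}

```text
time: 17.48
tool_pos: [0.5072, -0.1002, 0.0521]
ee_rot: [3.141, -0.0, -3.032]
wrist_force: [-0.4, -0.5, -1.6]
width: 0.0392
finger_force: 30.0
```

Request:
{"name": "servo_tool", "arguments": {"commands": [0,0,0.001,0,0,0,0.03,0,0,0.0015,0,0,0,0.03,0,0,0.0015,0,0,0,0.03,0,0,0.0015,0,0,0,0.05,0,0,0.0015,0,0,0,0.064,0,0,0.0015,0,0,0,0.064,0,0,-0.05,0,0,0,0.064,0,0,-0.1,0,0,0,0.064,-0.02,0,-0.15,0,0,0,0.064,-0.02,0,-0.15,0,0,0,0.064]}}

```text
time: 18.73
tool_pos: [0.5303, -0.0987, 0.2075]
ee_rot: [-3.138, 0.01, -3.031]
wrist_force: [0.6, 0.2, -0.6]
width: 0.0639
finger_force: 0.0
```

```bash
python3 - <<'E'
from h import *
s=wrist();t=snapshot("top")
for x in (s,t): tower(x,"yellow",px(x,[.508,-.1004,.08]),.003)
for c,p in dict(red=[.494,.205],green=[.492,.299]).items(): tower(t,c,px(t,[*p,.08]),.006)
pad(s,"red",px(s,[.62,-.133,.003]),40)
plan([.494,.205,.25],14)
E
```

```text
yellow axis [ 0.4982 -0.1015] r 0.0382 npx 4422 white 0 reach 0 ang 0.0 far ang None
yellow axis [ 0.4924 -0.0963] r 0.044 npx 516 white 0 reach 0 ang 0.0 far ang None
red axis [0.4937 0.2047] r 0.0206 npx 275 white 0 reach 0 ang 0.0 far ang None
green axis [0.4923 0.2995] r 0.0197 npx 257 white 0 reach 0 ang 0.0 far ang None
pad red [ 0.6205 -0.1327] r 0.0459 1124 white 152 ang 32.9
t 18.82 pos [ 0.5271 -0.0981  0.202 ] yaw [-180.     0.  -173.7] w 0.064  -> shift [-3.000e-04  3.049e-01 -4.800e-02] turn [  0.    0.  172.3]
```

```bash
cat >> h.py <<'E'
def placed(s,c,C0,zs=.003):
    """roof colour within 25 mm of where it should be (open cone -> rim excluded by erosion), spout by white"""
    m=cmask(s["img"],c);m=cv2.morphologyEx(m,cv2.MORPH_OPEN,np.ones((9,9),np.uint8)) if s.get("near",1) else m
    p=np.argwhere(m>0)[:,::-1];P=np.array([at(s,*q,zs+.072)[:2] for q in p],np.float32)
    P=P[np.hypot(*(P-C0).T)<.03];C,r=cv2.minEnclosingCircle(P)
    h=cv2.cvtColor(s["img"],cv2.COLOR_BGR2HSV);q=np.argwhere(cv2.inRange(h,(0,0,WV),(180,40,255))>0)[:,::-1]
    Q=np.array([at(s,*x,zs+.03)[:2] for x in q])-C;d=np.hypot(*Q.T);Q=Q[(d>.028)&(d<.05)]
    print("placed",c,np.round(C,4),round(r,4),len(Q),np.degrees(np.arctan2(*Q.mean(0)[::-1])).round(1) if len(Q) else None)
E
python3 - <<'E'
from h import *
s=wrist();placed(s,"yellow",np.array([.508,-.1004]));cv2.imwrite("pics/w8.png",s["img"])
E
```

```text
placed yellow [ 0.5115 -0.0959] 0.0272 0 None
```

View pics/w8.png

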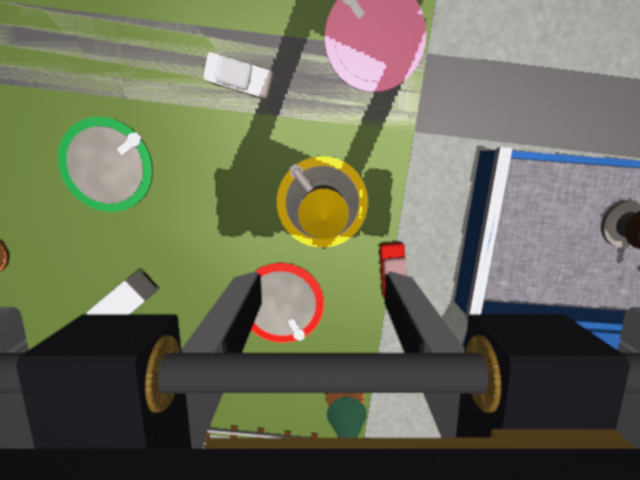

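Request:
{"name": "servo_tool", "arguments": {"commands": [0,0,-0.03,0,0,10,0.064,0,0.03,-0.05,0,0,20,0.064,0,0.06,-0.05,0,0,30,0.064,0,0.09,-0.05,0,0,40,0.064,0,0.13,-0.05,0,0,50,0.064,0,0.17,-0.05,0,0,60,0.064,0,0.21,-0.05,0,0,70,0.064,0,0.25,-0.05,0,0,80,0.064,0,0.28,-0.05,0,0,90,0.064,0,0.305,-0.05,0,0,100,0.064]}}

```text
time: 20.12
tool_pos: [0.4922, 0.2059, 0.2493]
ee_rot: [-3.137, 0.002, 1.501]
wrist_force: [-0.7, 0.1, 0.2]
width: 0.0641
finger_force: 0.0
```

Request:
{"name": "servo_tool", "arguments": {"commands": [0,0,0,0,0,12,0.064,0,0,0,0,0,22,0.064,0,0,0,0,0,32,0.064,0,0,0,0,0,42,0.064,0,0,0,0,0,52,0.064,0,0,0,0,0,62,0.064,0,0,0,0,0,72,0.064,0,0,0,0,0,72,0.064,0,0,0,0,0,72,0.064]}}

```text
time: 21.25
tool_pos: [0.4931, 0.2049, 0.2508]
ee_rot: [-3.142, 0.002, 0.252]
wrist_force: [0.3, -0.1, -0.4]
width: 0.0638
finger_force: 0.0
```

```bash
python3 - <<'E'
from h import *
s=wrist();C=tower(s,"red",px(s,[.494,.205,.08]),.006);plan([*C,.2],14)
t=snapshot("top");placed(dict(t,near=0),"yellow",np.array([.508,-.1004]))
E
```

```text
red axis [0.4951 0.2055] r 0.0216 npx 1518 white 88 reach 0.0415 ang 13.4 far ang 13.5
t 21.3 pos [0.4932 0.2049 0.2512] yaw [1.80e+02 1.00e-01 1.44e+01] w 0.0643  -> shift [ 0.002  -0.0001  0.0512] turn [0.  0.1 0.4]
placed yellow [ 0.5135 -0.1016] 0.0285 0 None
```

Request:
{"name": "servo_tool", "arguments": {"commands": [0.001,0,0.06,0,0,0,0.064,0.001,0,0.12,0,0,0,0.064,0.001,0,0.17,0,0,0,0.064,0.001,0,0.195,0,0,0,0.064,0.001,0,0.195,0,0,0,0.064,0.001,0,0.195,0,0,0,0.03,0.001,0,0.195,0,0,0,0.03,0.001,0,0.195,0,0,0,0.03,0.001,0,0.195,0,0,0,0.03]}}

```text
time: 22.48
tool_pos: [0.4958, 0.2055, 0.059]
ee_rot: [3.141, -0.003, 0.249]
wrist_force: [0.2, -1.9, 4.3]
width: 0.04
finger_force: 30.0
```

Request:
{"name": "servo_tool", "arguments": {"commands": [0,0,-0.03,0,0,0,0.03,0,0,-0.07,0,0,0,0.03,0,0,-0.12,0,0,0,0.03,0,0,-0.17,0,0,0,0.03,0,0,-0.2,0,0,0,0.03,0,0,-0.2,0,0,0,0.03]}}

```text
time: 23.22
tool_pos: [0.4956, 0.2058, 0.2597]
ee_rot: [-3.141, -0.005, 0.25]
wrist_force: [0.5, 0.3, -2.5]
width: 0.0397
finger_force: 30.0
```

```bash
python3 - <<'E'
from h import *
plan([.62,-.133,.25],32.6)
E
```

```text
t 23.23 pos [0.4956 0.2058 0.2597] yaw [-180.    -0.3   14.3] w 0.0397  -> shift [0.0368 0.359  0.0097] turn [  0.   -0.3 -18.3]
```

Request:
{"name": "servo_tool", "arguments": {"commands": [0,0.05,0,0,0,0,0.03,0,0.1,0,0,0,0,0.03,0.005,0.15,0,0,0,-5,0.03,0.01,0.2,0,0,0,-10,0.03,0.02,0.25,0,0,0,-15,0.03,0.03,0.3,0,0,0,-18.9,0.03,0.0368,0.34,0,0,0,-18.9,0.03,0.0368,0.359,0.05,0,0,-18.9,0.03,0.0368,0.359,0.1,0,0,-18.9,0.03,0.0368,0.359,0.1,0,0,-18.9,0.03]}}

```text
time: 24.48
tool_pos: [0.6137, -0.1322, 0.1474]
ee_rot: [-3.127, 0.012, 0.579]
wrist_force: [-0.7, 0.4, -2.0]
width: 0.0394
finger_force: 30.0
```

Request:
{"name": "servo_tool", "arguments": {"commands": [0,0,0,0,0,0,0.03,0,0,0,0,0,0,0.03]}}

```text
time: 24.72
tool_pos: [0.6206, -0.1335, 0.1607]
ee_rot: [3.137, -0.004, 0.58]
wrist_force: [-0.7, -0.4, -1.6]
width: 0.0393
finger_force: 30.0
```

```bash
python3 - <<'E'
from h import *
plan([.6205,-.1327,.057],33.2)
E
```

```text
t 24.73 pos [ 0.6206 -0.1335  0.1607] yaw [179.7  -0.2  33.2] w 0.0393  -> shift [-0.     -0.0012  0.1037] turn [ 0.3 -0.2  0. ]
```

Request:
{"name": "servo_tool", "arguments": {"commands": [0,-0.0008,0.05,0,0,0,0.03,0,-0.0008,0.09,0,0,0,0.03,0,-0.0008,0.102,0,0,0,0.03,0,-0.0008,0.102,0,0,0,0.03,0,-0.0008,0.102,0,0,0,0.03,0,-0.0008,0.102,0,0,0,0.03]}}

```text
time: 25.48
tool_pos: [0.6195, -0.133, 0.0568]
ee_rot: [3.139, -0.002, 0.579]
wrist_force: [-0.4, 0.0, -2.0]
width: 0.0394
finger_force: 30.0
```

Request:
{"name": "servo_tool", "arguments": {"commands": [0,0,0.002,0,0,0,0.03,0,0,0.002,0,0,0,0.03,0,0,0.002,0,0,0,0.03]}}

```text
time: 25.85
tool_pos: [0.6196, -0.133, 0.0557]
ee_rot: [3.139, -0.002, 0.579]
wrist_force: [-0.9, 0.4, 5.7]
width: 0.0399
finger_force: 30.0
```

Contact. Releasing and backing off.

Request:
{"name": "servo_tool", "arguments": {"commands": [0,0,-0.001,0,0,0,0.03,0,0,-0.001,0,0,0,0.05,0,0,-0.001,0,0,0,0.064,0,0,-0.001,0,0,0,0.064,0,0,-0.05,0,0,0,0.064,0,0,-0.1,0,0,0,0.064,0,0,-0.15,0,0,0,0.064,0,0,-0.18,0,0,0,0.064,0,0,-0.18,0,0,0,0.064]}}

```text
time: 26.98
tool_pos: [0.6198, -0.1332, 0.2366]
ee_rot: [3.136, -0.004, 0.579]
wrist_force: [-0.1, 0.1, -0.4]
width: 0.064
finger_force: 0.0
```

```bash
python3 - <<'E'
from h import *
s=wrist();placed(s,"red",np.array([.6205,-.1327]));t=snapshot("top")
tower(t,"green",px(t,[.492,.2995,.08]),.006)
cv2.imwrite("pics/w9.png",s["img"]);np.savez("w9.npz",E=s["extrinsics"],K=s["camera_matrix"],img=s["img"])
plan([.492,.2995,.25],128)
E
```

```text
placed red [ 0.6153 -0.1354] 0.0247 170 32.4
green axis [0.4923 0.2995] r 0.0197 npx 257 white 1 reach 0.0387 ang -51.9 far ang -51.9
t 27.07 pos [ 0.618  -0.1327  0.2316] yaw [-1.799e+02  1.000e-01  3.320e+01] w 0.0639  -> shift [ 0.1311 -0.4307 -0.0179] turn [ -0.1  -0.  -94.8]
```

View pics/w9.png

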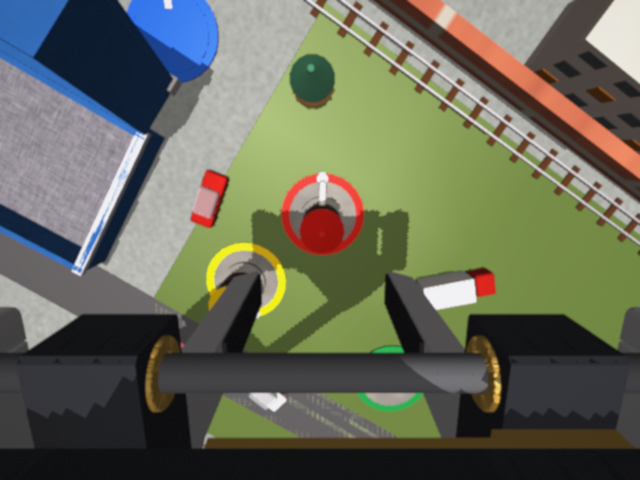

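Red sits centred with its spout over the mark at (322,178). Yellow is at (245,280).

Request:
{"name": "servo_tool", "arguments": {"commands": [-0.028,-0.05,-0.018,0,0,-10,0.064,-0.057,-0.1,-0.018,0,0,-20,0.064,-0.057,-0.133,-0.018,0,0,-30,0.064,-0.03,-0.18,-0.018,0,0,-40,0.064,0,-0.22,-0.018,0,0,-50,0.064,0.03,-0.27,-0.018,0,0,-60,0.064,0.06,-0.32,-0.018,0,0,-70,0.064,0.09,-0.37,-0.018,0,0,-80,0.064,0.12,-0.41,-0.018,0,0,-90,0.064,0.1311,-0.4307,-0.018,0,0,-94.8,0.064]}}

```text
time: 28.32
tool_pos: [0.4909, 0.3016, 0.2471]
ee_rot: [-3.136, -0.002, 2.24]
wrist_force: [-0.7, 0.2, -0.6]
width: 0.064
finger_force: 0.0
```

Request:
{"name": "servo_tool", "arguments": {"commands": [0,0,0,0,0,0,0.064,0,0,0,0,0,0,0.064]}}

```text
time: 28.58
tool_pos: [0.492, 0.2983, 0.2494]
ee_rot: [-3.138, -0.0, 2.232]
wrist_force: [-0.0, -0.7, -0.4]
width: 0.064
finger_force: 0.0
```

```bash
python3 - <<'E'
from h import *
s=wrist();C=tower(s,"green",px(s,[.492,.2995,.08]),.006);plan([*C,.056],128)
E
```

```text
green axis [0.4918 0.3009] r 0.021 npx 1427 white 44 reach 0.052 ang -41.8 far ang -41.8
t 28.62 pos [0.4923 0.2981 0.2501] yaw [-179.9    0.   127.9] w 0.0638  -> shift [0.0026 0.0017 0.1941] turn [-0.1  0.  -0.1]
```

```bash
python3 - <<'E'
import h
from h import *
s=wrist()
for v in (120,140,215,235): h.WV=v;tower(s,"green",px(s,[.492,.2995,.08]),.006)
u,v=px(s,[.492,.30,.08]).astype(int);print(u,v)
cv2.imwrite("pics/w10.png",cv2.resize(s["img"][v-80:v+80,u-80:u+80],(480,480),interpolation=0))
print([px(s,[.492+.042*np.cos(a),.3005+.042*np.sin(a),.036]).round()-[u-80,v-80] for a in np.radians([-52,-42])])
E
```

```text
green axis [0.4918 0.3007] r 0.0209 npx 1418 white 1571 reach 0.052 ang 69.5 far ang 64.5
green axis [0.4918 0.3007] r 0.0209 npx 1418 white 1415 reach 0.052 ang 68.1 far ang 62.0
green axis [0.4918 0.3007] r 0.0209 npx 1418 white 30 reach 0.0519 ang -50.0 far ang -50.0
green axis [0.4918 0.3007] r 0.0209 npx 1418 white 15 reach 0.0441 ang -54.9 far ang -54.9
324 225
[array([ 80., 110.]), array([ 87., 110.])]
```

View pics/w10.png

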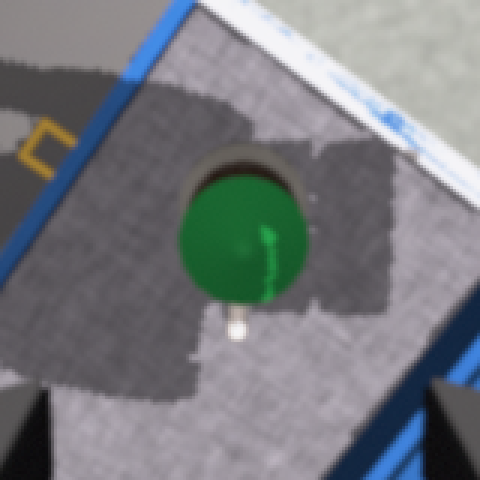

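The green spout tip is at (237,330) in the crop, which gives about -53°.

Request:
{"name": "servo_tool", "arguments": {"commands": [0.002,0.001,0.06,0,0,0,0.064,0.002,0.001,0.12,0,0,0,0.064,0.002,0.001,0.17,0,0,0,0.064,0.002,0.001,0.194,0,0,0,0.064,0.002,0.001,0.194,0,0,0,0.064,0.002,0.001,0.194,0,0,0,0.03,0.002,0.001,0.194,0,0,0,0.03,0.002,0.001,0.194,0,0,0,0.03,0.002,0.001,0.194,0,0,0,0.03]}}

```text
time: 29.8
tool_pos: [0.4929, 0.302, 0.0589]
ee_rot: [3.139, 0.001, 2.234]
wrist_force: [-0.7, -1.7, 4.1]
width: 0.0396
finger_force: 30.0
```

Request:
{"name": "servo_tool", "arguments": {"commands": [0,0,-0.03,0,0,0,0.03,0,0,-0.07,0,0,0,0.03,0,0,-0.12,0,0,0,0.03,0,0,-0.17,0,0,0,0.03,0,0,-0.2,0,0,0,0.03,0,0,-0.2,0,0,0,0.03]}}

```text
time: 30.55
tool_pos: [0.493, 0.3023, 0.2601]
ee_rot: [3.136, 0.001, 2.234]
wrist_force: [-0.0, -0.4, -0.6]
width: 0.0399
finger_force: 30.0
```

```bash
python3 - <<'E'
from h import *
plan([.46,0,.25],-44.2);plan([.4946,-.3172,.2],-44.2)
E
```

```text
t 30.55 pos [0.493  0.3023 0.2601] yaw [1.797e+02 1.000e-01 1.280e+02] w 0.0399  -> shift [-0.2179 -0.2121  0.009 ] turn [ 1.000e-01 -5.000e-01  1.722e+02]
t 30.55 pos [0.493  0.3023 0.2601] yaw [1.797e+02 1.000e-01 1.280e+02] w 0.0399  -> shift [-0.4891 -0.3805  0.0583] turn [ 1.000e-01 -5.000e-01  1.722e+02]
```

Request:
{"name": "servo_tool", "arguments": {"commands": [-0.03,-0.03,0.005,0,0,10,0.03,-0.07,-0.07,0.009,0,0,20,0.03,-0.11,-0.11,0.009,0,0,30,0.03,-0.15,-0.15,0.009,0,0,40,0.03,-0.19,-0.18,0.009,0,0,50,0.03,-0.218,-0.212,0.009,0,0,60,0.03,-0.26,-0.24,0.009,0,0,70,0.03,-0.3,-0.27,0.009,0,0,80,0.03,-0.34,-0.295,0.009,0,0,90,0.03,-0.38,-0.32,0.009,0,0,100,0.03]}}

```text
time: 31.8
tool_pos: [0.4726, -0.1958, 0.245]
ee_rot: [-3.138, 0.002, 0.483]
wrist_force: [0.5, -1.1, -1.7]
width: 0.0395
finger_force: 29.9
```

```bash
python3 - <<'E'
from h import *
plan([.4946,-.3172,.16],-44.2)
E
```

```text
t 31.8 pos [ 0.4726 -0.1958  0.245 ] yaw [-1.798e+02  1.000e-01  2.760e+01] w 0.0395  -> shift [-0.0367  0.118   0.0846] turn [-0.1  0.3 71.8]
```

Request:
{"name": "servo_tool", "arguments": {"commands": [-0.01,0.04,0,0,0,10,0.03,-0.02,0.08,0.02,0,0,20,0.03,-0.036,0.11,0.04,0,0,30,0.03,-0.036,0.117,0.06,0,0,40,0.03,-0.036,0.117,0.085,0,0,50,0.03,-0.036,0.117,0.085,0,0,60,0.03,-0.036,0.117,0.085,0,0,70,0.03,-0.036,0.117,0.085,0,0,72,0.03,-0.036,0.117,0.085,0,0,72,0.03,-0.036,0.117,0.085,0,0,72,0.03]}}

```text
time: 33.05
tool_pos: [0.4966, -0.3148, 0.1626]
ee_rot: [3.142, 0.001, -0.767]
wrist_force: [-0.3, -0.3, -1.2]
width: 0.0397
finger_force: 30.0
```

```bash
python3 - <<'E'
from h import *
plan([.4946,-.3172,.0565],-44.2)
E
```

```text
t 33.05 pos [ 0.4966 -0.3148  0.1626] yaw [180.    0.  -43.9] w 0.0397  -> shift [0.0003 0.0031 0.1061] turn [0.  0.  0.3]
```

Request:
{"name": "servo_tool", "arguments": {"commands": [0,0.003,0.04,0,0,0.3,0.03,0,0.003,0.08,0,0,0.3,0.03,0,0.003,0.102,0,0,0.3,0.03,0,0.003,0.105,0,0,0.3,0.03,0,0.003,0.105,0,0,0.3,0.03,0,0.003,0.105,0,0,0.3,0.03]}}

```text
time: 33.8
tool_pos: [0.4954, -0.3179, 0.0598]
ee_rot: [-3.141, -0.003, -0.773]
wrist_force: [-0.2, 0.0, -1.4]
width: 0.0393
finger_force: 30.0
```

Request:
{"name": "servo_tool", "arguments": {"commands": [0,0,0.0015,0,0,0,0.03,0,0,0.0015,0,0,0,0.03,0,0,0.0015,0,0,0,0.03]}}

```text
time: 34.17
tool_pos: [0.4947, -0.3172, 0.0568]
ee_rot: [-3.141, -0.0, -0.773]
wrist_force: [-0.4, 0.3, -1.2]
width: 0.0395
finger_force: 30.0
```

Request:
{"name": "servo_tool", "arguments": {"commands": [0,0,0.0015,0,0,0,0.03,0,0,0.0015,0,0,0,0.03,0,0,0.0015,0,0,0,0.03]}}

```text
time: 34.55
tool_pos: [0.4949, -0.3174, 0.0556]
ee_rot: [-3.141, -0.001, -0.773]
wrist_force: [-0.1, 0.8, 1.6]
width: 0.0394
finger_force: 30.0
```

Contact. Releasing, rising and moving back to look at all three pads.

Request:
{"name": "servo_tool", "arguments": {"commands": [0,0,0,0,0,0,0.05,0,0,0,0,0,0,0.064,0,0,0,0,0,0,0.064,0,0,-0.05,0,0,0,0.064,0,0,-0.1,0,0,0,0.064,0,0,-0.15,0,0,0,0.064,0,-0.05,-0.2,0,0,-10,0.064,0,-0.08,-0.25,0,0,-20,0.064,0,-0.08,-0.25,0,0,-30,0.064,0,-0.08,-0.25,0,0,-40,0.064]}}

```text
time: 35.8
tool_pos: [0.5514, -0.2596, 0.3066]
ee_rot: [3.14, -0.002, -0.068]
wrist_force: [0.2, -0.9, -0.1]
width: 0.064
finger_force: 0.0
```

```bash
python3 - <<'E'
from h import *
plan([.45,-.2,.35],45)
E
```

```text
t 35.8 pos [ 0.5514 -0.2596  0.3066] yaw [ 1.799e+02 -1.000e-01 -3.900e+00] w 0.064  -> shift [-0.1051 -0.0524 -0.0437] turn [  0.1  -0.1 -48.9]
```

Request:
{"name": "servo_tool", "arguments": {"commands": [-0.02,0,-0.03,0,0,-10,0.05,-0.04,0.01,-0.05,0,0,-20,0.05,-0.05,0.02,-0.06,0,0,-30,0.03,-0.05,0.02,-0.06,0,0,-40,0.03,-0.05,0.02,-0.06,0,0,-50,0.03,-0.05,0.02,-0.06,0,0,-60,0.03,-0.05,0.02,-0.06,0,0,-70,0.03,-0.05,0.02,-0.06,0,0,-80,0.03,-0.05,0.02,-0.06,0,0,-90,0.03,-0.05,0.02,-0.06,0,0,-95,0.03]}}

```text
time: 37.05
tool_pos: [0.4992, -0.2761, 0.3651]
ee_rot: [-3.142, -0.0, 1.586]
wrist_force: [0.7, 0.1, -0.3]
width: 0.0297
finger_force: 0.0
```

```bash
python3 - <<'E'
import h
from h import *
s=wrist();cv2.imwrite("pics/w11.png",s["img"])
for v in (170,215):
  h.WV=v
  for c,p in dict(red=[.6205,-.1327],yellow=[.508,-.1004],green=[.4946,-.3172]).items():
    print(c,px(s,[*p,.003]).round());placed(s,c,np.array(p))
plan([.675,.149,.28],91.4)
E
```

```text
red [414.  97.]
placed red [ 0.6209 -0.1331] 0.0252 516 -155.5
yellow [332.  70.]
placed yellow [ 0.5073 -0.0962] 0.0256 723 -98.7
green [319. 228.]
placed green [ 0.4928 -0.3196] 0.0244 106 78.9
red [414.  97.]
placed red [ 0.6209 -0.1331] 0.0252 34 34.9
yellow [332.  70.]
placed yellow [ 0.5073 -0.0962] 0.0256 107 -129.0
green [319. 228.]
placed green [ 0.4928 -0.3196] 0.0244 0 None
t 37.1 pos [ 0.4992 -0.2761  0.365 ] yaw [-180.   -0.   91.] w 0.03  -> shift [0.4221 0.1829 0.0851] turn [-0.  -0.  -0.4]
```

View pics/w11.png

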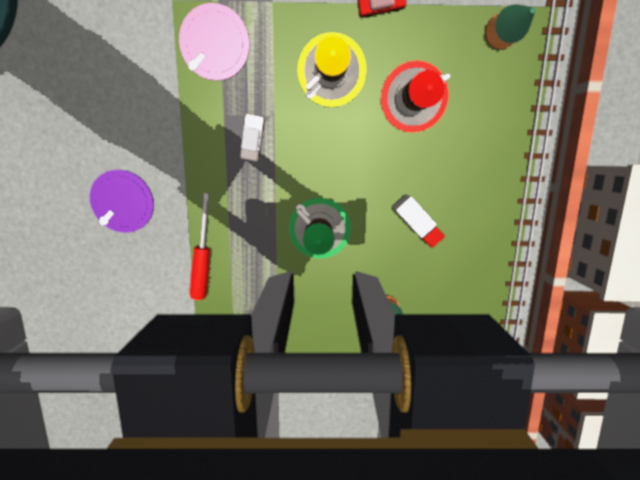

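All three stand on their own pads with spout tips over the marks: yellow (313,82), red (447,77), green (303,209). The pink and purple pads are untouched. Now the lid handle.

Request:
{"name": "servo_tool", "arguments": {"commands": [0.05,0.02,0,0,0,0,0.05,0.1,0.045,0,0,0,0,0.05,0.15,0.065,0,0,0,0,0.05,0.2,0.09,0,0,0,0,0.05,0.25,0.11,0,0,0,0,0.05,0.3,0.13,0.01,0,0,0,0.05,0.35,0.152,0.03,0,0,0,0.05,0.4,0.175,0.05,0,0,0,0.05,0.424,0.1829,0.06,0,0,0,0.05,0.424,0.1829,0.06,0,0,0,0.05]}}

```text
time: 38.35
tool_pos: [0.6767, 0.1511, 0.3033]
ee_rot: [-3.138, 0.001, 1.584]
wrist_force: [0.5, 0.1, -0.7]
width: 0.0501
finger_force: 0.0
```

```bash
python3 - <<'E'
from h import *
s=wrist()
for x in (.670,.675,.68): print(px(s,[x,.151,.2295]).round(1), px(s,[x,.195,.2295]).round(1))
u,v=px(s,[.675,.17,.2295]).astype(int)
g=s["img"][v,u-40:u+40].astype(int);print(u,v,[tuple(a) for a in g[::4]])
plan([.675,.15,.221],91.1)
E
```

```text
[314.1 255.5] [314.7 191.2]
[321.4 255.6] [322.3 191.3]
[328.7 255.7] [329.9 191.4]
321 228 [(np.int64(110), np.int64(64), np.int64(30)), (np.int64(110), np.int64(66), np.int64(31)), (np.int64(110), np.int64(64), np.int64(31)), (np.int64(110), np.int64(65), np.int64(32)), (np.int64(110), np.int64(64), np.int64(32)), (np.int64(111), np.int64(66), np.int64(32)), (np.int64(111), np.int64(66), np.int64(32)), (np.int64(110), np.int64(65), np.int64(32)), (np.int64(102), np.int64(88), np.int64(87)), (np.int64(128), np.int64(126), np.int64(130)), (np.int64(133), np.int64(131), np.int64(136)), (np.int64(115), np.int64(113), np.int64(117)), (np.int64(103), np.int64(71), np.int64(55)), (np.int64(112), np.int64(66), np.int64(31)), (np.int64(114), np.int64(64), np.int64(30)), (np.int64(148), np.int64(69), np.int64(29)), (np.int64(186), np.int64(92), np.int64(45)), (np.int64(244), np.int64(138), np.int64(73)), (np.int64(155), np.int64(72), np.int64(32)), (np.int64(146), np.int64(67), np.int64(27))]
t 38.4 pos [0.6768 0.1496 0.3051] yaw [-1.80e+02  1.00e-01  9.07e+01] w 0.0501  -> shift [ 0.0005 -0.0018  0.0841] turn [-0.   0.1 -0.4]
```

Request:
{"name": "servo_tool", "arguments": {"commands": [0,-0.0015,0.04,0,0,0,0.05,0,-0.0015,0.075,0,0,0,0.05,0,-0.0015,0.084,0,0,0,0.05,0,-0.0015,0.084,0,0,0,0.05,0,-0.0015,0.084,0,0,0,0.0,0,-0.0015,0.084,0,0,0,0.0,0,-0.0015,0.084,0,0,0,0.0,0,-0.0015,0.084,0,0,0,0.0,0,-0.0015,0.084,0,0,0,0.0]}}

```text
time: 39.52
tool_pos: [0.6755, 0.1501, 0.2213]
ee_rot: [3.141, -0.0, 1.583]
wrist_force: [-0.2, -0.2, 0.8]
width: 0.0098
finger_force: 30.0
```

```bash
python3 - <<'E'
from h import *
o=robot.get_obs();p=o["tool_pos"];hx,hz=.4013+.195,.0762-.036
r=np.hypot(.195,.036);a=np.arctan2(.036,.195)
t0=np.pi-np.arctan2(p[2]-hz,p[0]-hx)-a;print(p,"lid",t0,np.hypot(p[0]-hx,p[2]-hz))
for i in range(1,22):
    t=1.8-i*.09
    print(i,round(t,2),"y",round(-r*np.cos(a+t)+r*np.cos(a+1.8),4),"z",round(-(r*np.sin(a+t)-r*np.sin(a+1.8)),4))
E
```

```text
[0.6755239  0.15012456 0.22132336] lid 1.800565480444339 0.19769192775748223
1 1.71 y -0.0167 z -0.0064
2 1.62 y -0.0338 z -0.0113
3 1.53 y -0.0513 z -0.0146
4 1.44 y -0.0691 z -0.0163
5 1.35 y -0.0869 z -0.0164
6 1.26 y -0.1047 z -0.0149
7 1.17 y -0.1223 z -0.0119
8 1.08 y -0.1395 z -0.0072
9 0.99 y -0.1563 z -0.0011
10 0.9 y -0.1724 z 0.0066
11 0.81 y -0.1877 z 0.0157
12 0.72 y -0.2022 z 0.0261
13 0.63 y -0.2157 z 0.0377
14 0.54 y -0.2281 z 0.0506
15 0.45 y -0.2393 z 0.0645
16 0.36 y -0.2492 z 0.0793
17 0.27 y -0.2577 z 0.095
18 0.18 y -0.2648 z 0.1114
19 0.09 y -0.2703 z 0.1283
20 0.0 y -0.2744 z 0.1457
21 -0.09 y -0.2768 z 0.1634
```

Request:
{"name": "servo_tool", "arguments": {"commands": [0,-0.0167,-0.0064,0,0,0,0,0,-0.0338,-0.0113,0,0,0,0,0,-0.0513,-0.0146,0,0,0,0,0,-0.0691,-0.0163,0,0,0,0,0,-0.0869,-0.0164,0,0,0,0,0,-0.1047,-0.0149,0,0,0,0,0,-0.1223,-0.0119,0,0,0,0,0,-0.1395,-0.0072,0,0,0,0,0,-0.1563,-0.0011,0,0,0,0,0,-0.1724,0.0066,0,0,0,0]}}

```text
time: 40.78
tool_pos: [0.5036, 0.144, 0.2149]
ee_rot: [3.139, 0.008, 1.58]
wrist_force: [2.1, -9.2, 0.1]
width: 0.0102
finger_force: 30.0
```

Request:
{"name": "servo_tool", "arguments": {"commands": [0,-0.0153,0.0091,0,0,0,0,0,-0.0298,0.0195,0,0,0,0,0,-0.0433,0.0311,0,0,0,0,0,-0.0557,0.044,0,0,0,0,0,-0.0669,0.0579,0,0,0,0,0,-0.0768,0.0727,0,0,0,0,0,-0.0853,0.0884,0,0,0,0,0,-0.0924,0.1048,0,0,0,0,0,-0.0979,0.1217,0,0,0,0,0,-0.1015,0.136,0,0,0,0]}}

```text
time: 42.02
tool_pos: [0.4017, 0.1404, 0.0774]
ee_rot: [3.141, 0.014, 1.582]
wrist_force: [3.2, -16.6, -0.7]
width: 0.0102
finger_force: 30.0
```

Request:
{"name": "servo_tool", "arguments": {"commands": [0,-0.0003,0.0015,0,0,0,0,0,-0.0006,0.0035,0,0,0,0,0,-0.0006,0.005,0,0,0,0,0,-0.0006,0.005,0,0,0,0]}}

```text
time: 42.52
tool_pos: [0.4014, 0.1404, 0.0753]
ee_rot: [3.141, 0.015, 1.582]
wrist_force: [-2.7, -18.3, 10.5]
width: 0.0101
finger_force: 30.0
```

Request:
{"name": "servo_tool", "arguments": {"commands": [0.002,0,0.002,0,0,0,0,0.002,0,0.002,0,0,0,0,0.002,0,-0.004,0,0,0,0.03,0.002,0,-0.004,0,0,0,0.03,0.002,0,-0.05,0,0,0,0.03,0.002,0,-0.1,0,0,0,0.03,0.002,0,-0.14,0,0,0,0.03,0.07,0.01,-0.14,0,0,0,0.03,0.135,0.02,-0.14,0,0,0,0.03,0.135,0.02,-0.14,0,0,0,0.03]}}

```text
time: 43.78
tool_pos: [0.4187, 0.2852, 0.2123]
ee_rot: [-3.139, -0.0, 1.588]
wrist_force: [0.4, -0.0, 0.3]
width: 0.03
finger_force: 0.0
```

```bash
python3 - <<'E'
from h import *
s=wrist()
h=cv2.cvtColor(s["img"],cv2.COLOR_BGR2HSV);m=cv2.inRange(h,(6,170,120),(16,255,255))
b=max(blobs(m),key=lambda b:b[1][4]);print(b[1],b[2])
u=b[2];print("bar at",at(s,*u,.139).round(4),"expected px",px(s,[.422,.2766,.14]).round(1))
p=at(s,*u,.139);plan([p[0],.2766,.132],91.1)
t=snapshot("top");hl=cv2.cvtColor(t["img"],cv2.COLOR_BGR2HSV)
E
```

```text
[ 317  216   18   98 1444] [325.82686981 264.14750693]
bar at [0.4203 0.2792 0.139 ] expected px [328.3 268.2]
t 43.83 pos [0.4188 0.2845 0.2123] yaw [-179.9   -0.    90.9] w 0.03  -> shift [-0.0079  0.0015  0.0803] turn [-0.1 -0.  -0.2]
```

Request:
{"name": "servo_tool", "arguments": {"commands": [-0.006,0.0015,0.04,0,0,0,0.03,-0.006,0.0015,0.07,0,0,0,0.03,-0.006,0.0015,0.08,0,0,0,0.03,-0.006,0.0015,0.08,0,0,0,0.03,-0.006,0.0015,0.08,0,0,0,0.0,-0.006,0.0015,0.08,0,0,0,0.0,-0.006,0.0015,0.08,0,0,0,0.0,-0.006,0.0015,0.08,0,0,0,0.0]}}

```text
time: 44.88
tool_pos: [0.4214, 0.2763, 0.1349]
ee_rot: [3.14, -0.001, 1.583]
wrist_force: [-2.0, 0.4, 4.8]
width: 0.0101
finger_force: 30.0
```

Request:
{"name": "servo_tool", "arguments": {"commands": [0,-0.0049,0.0015,0,0,0,0,0,-0.0109,0.0042,0,0,0,0,0,-0.018,0.0091,0,0,0,0,0,-0.024,0.0153,0,0,0,0,0,-0.0287,0.0225,0,0,0,0,0,-0.0318,0.0306,0,0,0,0,0,-0.0333,0.0391,0,0,0,0,0,-0.0331,0.0478,0,0,0,0,0,-0.0311,0.0562,0,0,0,0,0,-0.0305,0.0575,0,0,0,0]}}

```text
time: 46.12
tool_pos: [0.3905, 0.2755, 0.078]
ee_rot: [-3.141, 0.0, 1.583]
wrist_force: [-5.2, -6.0, 17.4]
width: 0.0103
finger_force: 30.1
```

Request:
{"name": "servo_tool", "arguments": {"commands": [0,0.0005,0.0015,0,0,0,0,0,0.001,0.003,0,0,0,0,0,0.001,0.003,0,0,0,0]}}

```text
time: 46.5
tool_pos: [0.3907, 0.2756, 0.0777]
ee_rot: [-3.14, -0.0, 1.583]
wrist_force: [-10.8, -7.2, 26.1]
width: 0.0103
finger_force: 30.1
```

Request:
{"name": "servo_tool", "arguments": {"commands": [0,-0.001,-0.004,0,0,0,0,0,-0.001,-0.004,0,0,0,0.03,0,-0.001,-0.004,0,0,0,0.03,0,-0.001,-0.05,0,0,0,0.03,0,-0.001,-0.1,0,0,0,0.03,0,-0.05,-0.15,0,0,0,0.05,0.05,-0.08,-0.2,0,0,0,0.05,0.08,-0.1,-0.22,0,0,0,0.05,0.08,-0.1,-0.22,0,0,0,0.05]}}

```text
time: 47.62
tool_pos: [0.2894, 0.3576, 0.2957]
ee_rot: [3.138, -0.005, 1.589]
wrist_force: [0.7, -0.1, -0.9]
width: 0.0505
finger_force: 0.0
```

```bash
python3 - <<'E'
import h
from h import *
h.WV=190
t=snapshot("top");sc=snapshot("scene")
im=t["img"]
hs=cv2.cvtColor(im,cv2.COLOR_BGR2HSV);m=cv2.inRange(hs,(6,170,120),(16,255,255))
for b in blobs(m,30): print("orange",b[1],b[2].round(1))
for c,p in dict(red=[.6205,-.1327],yellow=[.508,-.1004],green=[.4946,-.3172]).items(): placed(dict(t,near=0),c,np.array(p))
a=cv2.resize(im[150:285,110:300],(422,300));b=cv2.resize(im[150:260,300:460],(378,300) )
c=cv2.resize(sc["img"][170:430,170:440],(312,300));d=cv2.resize(sc["img"][190:290,210:310],(300,300))
cv2.imwrite("pics/fin.png",np.vstack([np.hstack([a,b]),np.hstack([c,d,np.zeros((300,800-612,3),np.uint8)])]))
E
```

```text
orange [148 262  32   5  90] [160.8 264.2]Traceback (most recent call last):
  File "<stdin>", line 8, in <module>
  File "h.py", line 62, in placed
    Q=np.array([at(s,*x,zs+.03)[:2] for x in q])-C;d=np.hypot(*Q.T);Q=Q[(d>.028)&(d<.05)]
      ~~~~~~~~~~~~~~~~~~~~~~~~~~~~~~~~~~~~~~~~~~^~
ValueError: operands could not be broadcast together with shapes (0,) (2,)
```

```bash
python3 - <<'E'
import h
from h import *
h.WV=165
t=snapshot("top");sc=snapshot("scene");im=t["img"]
for c,p in dict(red=[.6205,-.1327],yellow=[.508,-.1004],green=[.4946,-.3172]).items():
  try: placed(dict(t,near=0),c,np.array(p))
  except Exception as e: print(c,e)
a=cv2.resize(im[150:285,110:300],(422,300));b=cv2.resize(im[150:260,300:460],(378,300) )
c=cv2.resize(sc["img"][170:430,170:440],(400,300));d=cv2.resize(sc["img"][190:290,210:310],(400,300))
cv2.imwrite("pics/fin.png",np.vstack([np.hstack([a,b]),np.hstack([c,d])]))
E
```

```text
placed red [ 0.6226 -0.1368] 0.0267 20 45.6
placed yellow [ 0.5135 -0.1016] 0.0285 16 -144.3
placed green [ 0.4963 -0.3186] 0.0295 13 134.8
```

View pics/fin.png

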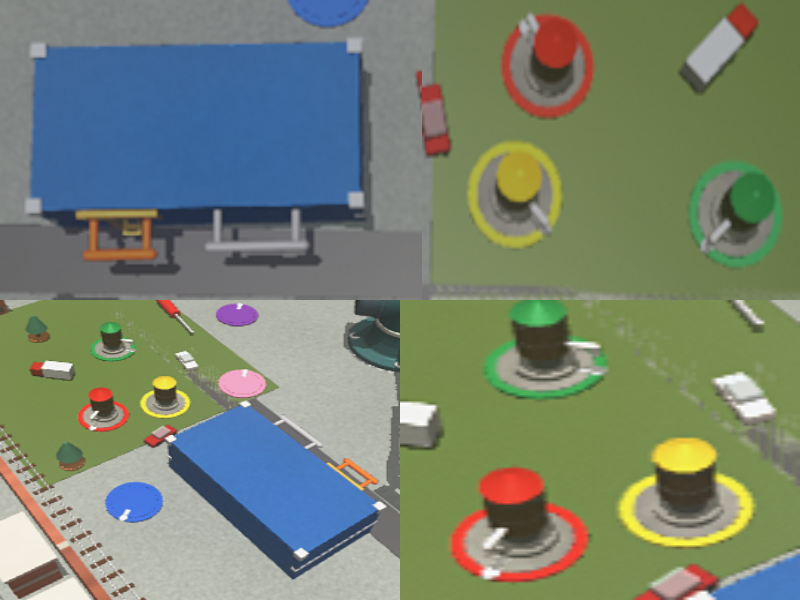

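The final view shows the lid shut, the hasp bar hanging at its starting position (160,264), and all three towers upright and centred on their own pads. The spouts lie over the marks and the bystanders look undisturbed.

```bash
python3 -c "
from bench import close_job
print(close_job())"
```

```text
the job is handed in; nothing more can be done
None
```

The job is handed in: the red, green and yellow towers stand on their own pads with spouts over the marks, and the case is shut with the hasp down over the catch. In the final pictures, all of this looked right and the bystanders looked undisturbed; the close-job call returned no verdict.

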